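# Set equal slots in a packing rack with a spacer block

## Task

Set the three slots of the packing rack to the width of the wooden spacer block: starting at the fixed end plate and working along the row, push the block gently down, bevelled end first, into each slot in turn, its flat face kept snug against the plate or divider already set (without shifting that one), until the bevel has spread the next divider and the block's full-width part is held between the two for a moment. Then stand the block upright on its cork mat again and let go, without disturbing the wood offcut, tape core, jar, mug or bottle. Press lightly throughout: the block must never bear on the rack with more than 25 N in all, its two sides counted together.

Things in the scene. Friction and masses are not known exactly. Their poses are not given: they have to be found in the camera images.
- rack: dark steel base plate of the rack, 110 (x) x 250 (y) x 14 mm (z), fixed on the bench; origin at the centre of its underside. Its y axis runs along the row, from the end plate towards dividers 1, 2, 3; z up. Its place and yaw change from run to run
- end_plate: fixed, rigid plywood end plate at the -y end of the rack, twice as thick as the dividers: 90 (x) x 24 (y) x 60 mm (z), its top 74 mm above the bench; origin at the centre of its underside, axes as the rack's. Its face towards divider 1 lies 12 mm from its origin along +y. Slots are set to a clear width of 36 mm, the block's thickness
- divider1: first plywood divider board like the others, 90 (x) x 12 (y) x 60 mm (z), upright on the rack base; origin at the centre of its underside (14 mm above the bench), axes as the rack's. It slides only along the rack's y and stays where it is left. Top 74 mm above the bench. Its shoes pinch hardest: sliding it takes about 7 N. Starts 3 to 6 mm too near the end plate for a 36 mm slot
- divider2: second plywood divider board like the others, 90 (x) x 12 (y) x 60 mm (z), upright on the rack base; origin at the centre of its underside (14 mm above the bench), axes as the rack's. It slides only along the rack's y and stays where it is left. Sliding it takes about 5 N. Starts 3 to 6 mm short of its right place, so its slot is too narrow once divider 1 has been set
- divider3: third plywood divider board like the others, 90 (x) x 12 (y) x 60 mm (z), upright on the rack base; origin at the centre of its underside (14 mm above the bench), axes as the rack's. It slides only along the rack's y and stays where it is left. Sliding it takes about 3.5 N. Starts 3 to 6 mm short of its right place, so its slot is too narrow once divider 2 has been set
- spacer: loose wooden spacer block, 50 (x) x 36 (y) x 120 mm (z), about 0.13 kg, standing on its bevelled end on the cork mat; origin at the centre of its 50 x 36 outline at the level of the foot. -y is the flat face, only eased at the foot (3 mm in over the lowest 5 mm); +y is the bevelled face: plain above 28 mm from the foot, below that it slopes in, 12 mm at the foot, so the foot spans y = -15 to +6 mm. Its +y points roughly along the rack's +y (within 1.2 rad)
- spacer_center (a point): centre of the spacer block, 60 mm above its foot, axes as the block's
- spacer_grip (a point): point on the block's axis to grip it, 92 mm above its foot and 28 mm below its top, axes as the block's; fingers here, across the 36 mm, stay above the dividers when the block is 45 mm deep in a slot
- mat: cork mat fixed on the bench, 180 (x) x 130 (y) x 5 mm; origin at the centre of its underside. The spacer starts and ends on it, its -x half being free for the block
- offcut: plain square-ended wood offcut, 40 x 45 x 50 mm, no bevel, on the +x half of the mat; origin under its centre. Leave alone
- tape_roll: cardboard tape core, 100 mm across, 48 mm high, beyond the rack (+x side); origin under its centre. Leave alone
- mug: white mug, 80 mm across, 90 mm high, right of the rack; origin under its centre. Leave alone
- bottle: white bottle, 64 mm across, 170 mm high, far right; origin under its centre. Leave alone
- jar: jar, 70 mm across, 90 mm high, beyond the rack and the mat; origin under its centre. Leave alone
Mind the look-alikes: they are no part of the job. What is shaped like the spacer but green is not meant. Leave any orange look-alike of the mat alone.

How it is judged:
By the outcome, as a careful person would: the job done as asked, in the order asked, and still so for the second after the job is handed in, with the robot touching nothing.
It also fails if it takes over 69 s, if anything falls off the work surface, if the arm or the gripper's body presses on something with over 40 N, if the wrist force passes 120 N, or if a joint passes its speed limit or range.

## Robot

A 6-joint arm with a two-finger parallel gripper is mounted at the origin on the work surface. World frame = base frame: x ahead of the robot, y to its left, z up, the work surface at z = 0. Lengths are in mm, angles in rad, forces in N, time in s.
With the tool pointing down it reaches from about 300 to 775 mm from the base axis. Payload 14.6 kg.
Tool frame: the origin (TCP) lies on the centre line of the jaws, within the pads' length; the fingertips stand ahead of it and the grasp point (between the pads) lies 2 mm behind it (r.tip_extent is the z of the fingertips in the tool frame, in mm); z points along the fingers, y is the line along which they close (so a half turn about z gives the same grasp; the last joint's range is limited). The gripper opens to 85 mm and grips with 20 to 120 N. Pads are 22 mm wide; open, the fingers measure 114 mm over their backs; the gripper's body (76 mm by 85 mm) begins 54 mm behind the grasp point. The pads swing forward as they close: fully open they stand 13 mm farther back than shut.
Start: joints at [1.252, 0.3, 1.521, -0, 1.321, -0.067], TCP at [137.029, 532.647, 248.281] pointing down, gripper open.
Joint ranges: [-3.03, 3.03], [-0.79, 2.21], [0.23, 2.52], [-1.04, 4.18], [0, 3.07], [-2.55, 2.55]. Speed limits (rad/s): [2.22, 2.22, 2.57, 3.14, 3.14, 3.14].

## Interface

Orientations are given as a rotation vector (axis times angle).
In Python, from station import sensors, optics, order, r gives the robot as it stands.
- The arm moves only by the tool step_arm, never from a script. Its argument "rows" is text: rows parted by semicolons, each of 5 numbers parted by spaces: the finger opening in mm, from 0 to 85.4, then the shift along the tool's x, y, z in mm, then the turn about the tool's z in degrees. A call has 1 to 20 rows; each row is the pose to reach, as a shift and turn from the pose commanded when the call began, along the tool's axes at that moment; what a row does not reach only later rows make up. A row lasts 1/8 s, in which the tool goes at most 62.5 mm and 10.7 degrees, less where a joint would pass 70% of its speed; a pose out of reach is approached as far as the arm can. A call with a gripper value outside its range is refused whole. The fingers move at their own pace and stop on an object; the grip force is fixed at half the most. Time passes only in rows, so rows that repeat a pose let the fingers close. It gives the time, the measured TCP pose, the force, the opening and the grip force at its end, in the units of the state.
- sensors.sense(): the state, without advancing time (a new reading comes with each control period).
- optics.read_camera(name): name is "side" or "top" or "wrist"; returns the picture (420x560x3 uint8, red, green, blue); there is no depth.
- optics.get_calibration(name): a dict with "camera_matrix" (3x3 intrinsics, pixels), "rvec" (rotation vector, rad) and "tvec" (3), from world to camera coordinates, as OpenCV has them. Camera axes: x right, y down, z forward; pixel columns grow to the right and rows downward; lengths in mm; the calibration is good to about 2 mm. A picture is of the moment at which its call begins: read the wrist's pose just before it. get_calibration takes no time and is no camera call; for the wrist camera it gives the pose at the moment of the call.
- order.finish_job(): hands the job in; it is judged then, once.
The state is a dict: "time_s": time; "joint_positions": joint angles; "qvel": joint speeds; "effort": joint torques, N m; "tcp_pos": TCP position; "orientation": TCP orientation; "force": force on the tool from outside, world axes, zero at the start; "moment": the same for the moment, N m; "opening": finger opening in mm; "grip_force": force on a finger pad.
Only numpy, scipy, OpenCV 4.12 (cv2) and the standard library are available. Lean on these libraries where they do the work, as an engineer would, in place of code of your own. Each camera call takes 0.05 s, during which the arm holds its last target. There are 200 camera calls.

## Working session

There is one attempt and no reset: what is moved stays moved. The work goes in short steps, Python scripts to look and compute and a tool call to move; the robot and the scene stay as the last step left them, time stands still between calls to the robot, and variables do not carry over. Pictures are saved under pics/ and viewed, at most 10 in all, crops included, and the job is handed in when it is done.

Besides the shell and the picture viewer there is one more tool, called after "Emit:" by a JSON object that holds its "fn" and its "kwargs", one argument or row to a line. step_arm: Moves the arm, as the interface text tells. Its arguments: {"type":"object","properties":{"rows":{"type":"string"}},"required":["rows"]}

```bash
mkdir -p pics; ls
cat > h.py <<'E'
import numpy as np, cv2
from station import sensors, optics, order, r
def cal(n):
    c=optics.get_calibration(n); return np.array(c["camera_matrix"],float),np.array(c["rvec"],float),np.array(c["tvec"],float)
def ray(c,uv):
    K,rv,t=c; R=cv2.Rodrigues(rv)[0]; d=R.T@np.linalg.solve(K,[uv[0],uv[1],1]); return -R.T@t.ravel(), d/np.linalg.norm(d)
def onz(c,uv,z):
    o,d=ray(c,uv); return o+d*(z-o[2])/d[2]
def tri(rs):
    A=sum(np.eye(3)-np.outer(d,d) for o,d in rs); b=sum((np.eye(3)-np.outer(d,d))@o for o,d in rs); return np.linalg.solve(A,b)
def proj(c,P):
    return cv2.projectPoints(np.array(P,float).reshape(-1,1,3),c[1],c[2],c[0],None)[0].reshape(-1,2)
def save(n,im): cv2.imwrite(n,cv2.cvtColor(im,cv2.COLOR_RGB2BGR))
E
python3 - <<'E'
from h import *
a=[optics.read_camera(n) for n in("top","side","wrist")]
for n,i in zip(("top","side","wrist"),a): save(f"pics/{n}0.png",i); np.save(f"pics/{n}0.npy",i)
for n in("top","side","wrist"): print(n,[np.round(x,3).tolist() for x in cal(n)])
print(sensors.sense(), r.tip_extent)
E
```

```text
pics
top [[[515.001, 0.0, 285.263], [0.0, 515.001, 209.459], [0.0, 0.0, 1.0]], [2.185, -2.202, 0.048], [-28.736, 469.389, 1314.611]]
side [[[535.997, 0.0, 279.115], [0.0, 535.997, 208.311], [0.0, 0.0, 1.0]], [0.108, -2.857, 1.189], [487.138, 94.719, 1600.941]]
wrist [[[352.772, 0.0, 284.375], [0.0, 352.772, 207.72], [0.0, 0.0, 1.0]], [-2.305, -1.787, -0.245], [-550.932, -34.525, 377.775]]
{'time_s': 0.15, 'joint_positions': array([ 1.25239786e+00,  3.00341077e-01,  1.52140528e+00,  9.98229670e-06,
        1.32073184e+00, -6.66141434e-02]), 'qvel': array([ 0.00229671, -0.0011548 , -0.00149935, -0.00018233, -0.00060747,
       -0.0022956 ]), 'effort': array([ 1.82124470e-03, -5.43677759e+01, -3.61888146e+01, -4.34956110e-05,
        3.14242396e-03,  4.29841361e-05]), 'tcp_pos': array([136.98157427, 532.50592375, 247.86701805]), 'orientation': array([-3.94439360e-01, -3.11655195e+00,  1.36231730e-03]), 'force': array([ 0.12335185,  0.08433086, -0.30865164]), 'moment': array([-0.01341922, -0.03020515,  0.00412021]), 'grip_force': 0.0, 'opening': 85.17528682627537} 17.0
```

View pics/top0.png

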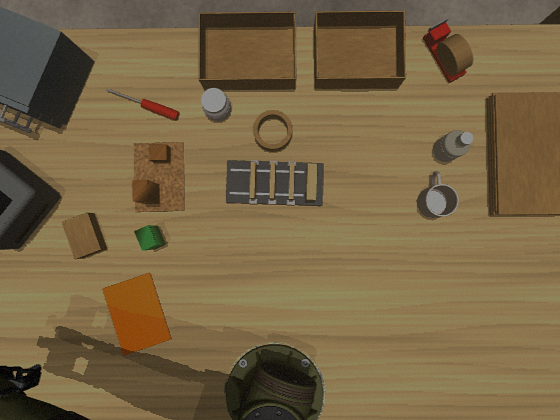

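View pics/side0.png

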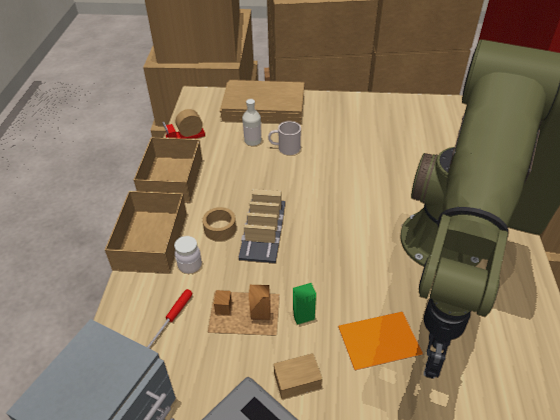

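The top view shows the rack at (275,183) with the end plate on its right at (311,182), so the row runs left, along world +y. The mat is at (160,177).

Things that could be taken for the spacer in the top view:
- brown block at (146,190) on the mat's near half: tall in the side view at (260,302), so this is my choice
- offcut at (158,153): short
- green look-alike at (150,237)
- lying wood board at (84,235)

The orange mat look-alike is at (137,312).

Run:
```python
from h import *
t=np.load("pics/top0.npy"); s=np.load("pics/side0.npy")
a=cv2.resize(t[130:260,120:220],None,fx=4,fy=4,interpolation=cv2.INTER_CUBIC)
b=cv2.resize(s[270:340,200:290],None,fx=4.4,fy=4.4,interpolation=cv2.INTER_CUBIC)
o=np.zeros((520,800,3),np.uint8); o[:a.shape[0],:a.shape[1]]=a; o[:b.shape[0],404:404+b.shape[1]]=b[:,:396]
save("pics/crop1.png",o)
c=cal("top")
for n,uv,z in [("spacer",(146,190),80),("rack",(275,183),14),("endplate",(311,182),74),("d1",(291,182),74),("d3",(253,182),74),("mat",(160,177),5)]: print(n,onz(c,uv,z).round(0))
```

```text
spacer [516. 308.  80.]
rack [538.  -6.  14.]
endplate [533. -97.  74.]
d1 [534. -47.  74.]
d3 [534.  46.  74.]
mat [557. 293.   5.]
```

View pics/crop1.png

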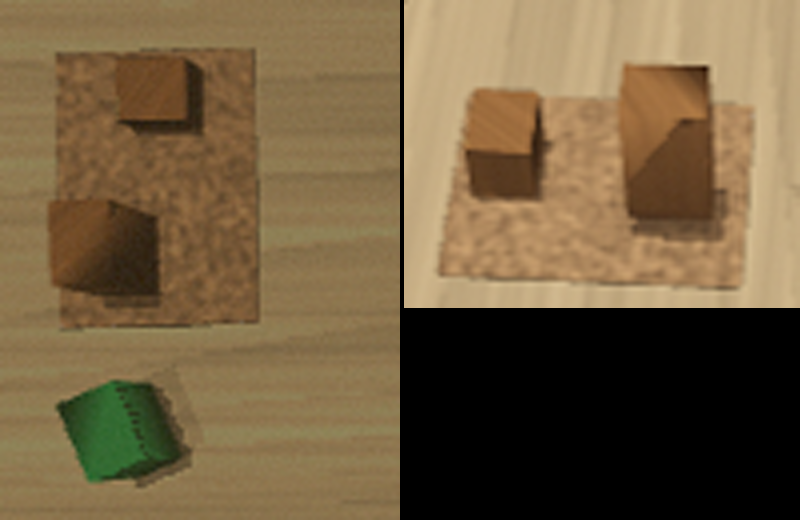

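The brown block is the spacer: tall, with its top ring corner at about (146,190) top and the bevel hidden underneath. The offcut is short and square.

Run:
```python
from h import *
st=sensors.sense(); R=cv2.Rodrigues(st["orientation"])[0]; print(R.round(3))
c=cal("wrist"); Rc=cv2.Rodrigues(c[1])[0]; C=-Rc.T@c[2]; print("cam in tool",(R.T@(C-st["tcp_pos"])).round(1)); print("cam axes in tool\n",(R.T@Rc.T).round(3))
for P in ([430,300,330],[460,0,330]): print(P,(R.T@(np.array(P)-st["tcp_pos"])).round(0))
```

```text
[[-0.968  0.249 -0.   ]
 [ 0.249  0.968 -0.001]
 [ 0.    -0.001 -1.   ]]
cam in tool [  68.4    1.  -125.2]
cam axes in tool
 [[-0.    -0.963 -0.269]
 [ 1.    -0.     0.001]
 [-0.001 -0.269  0.963]]
[430, 300, 330] [-342. -152.  -82.]
[460, 0, 330] [-445. -435.  -82.]
```

Emit:
{"fn": "step_arm", "kwargs": {
  "rows": "85 -60 -22 -12 -7;85 -115 -43 -25 -14.4;85 -170 -64 -37 -14.4;85 -225 -85 -50 -14.4;85 -280 -105 -62 -14.4;85 -330 -124 -74 -14.4;85 -380 -142 -82 -14.4;85 -380 -142 -82 -14.4;85 -380 -142 -82 -14.4;85 -380 -142 -82 -14.4"
}}

```text
time_s: 1.4
tcp_pos: [468.9, 301.1, 330.2]
orientation: [0.001, -3.141, 0.0]
force: [-0.0, 0.1, -0.8]
opening: 84.7
grip_force: 0.0
```

```bash
cat > shot.py <<'E'
import sys,pickle
from h import *
n=sys.argv[1]; c=cal("wrist"); s=sensors.sense(); im=optics.read_camera("wrist")
np.save(f"pics/{n}.npy",im); save(f"pics/{n}.png",im); pickle.dump((c,s),open(f"pics/{n}.pkl","wb")); print(s["tcp_pos"],s["orientation"],s["force"],s["time_s"])
E
python3 shot.py w1
```

```text
[468.85682527 301.14941984 330.17169662] [ 1.32194182e-03 -3.14128136e+00  1.30084932e-04] [-0.01174563  0.12653995 -0.80725088] 1.4
```

Emit:
{"fn": "step_arm", "kwargs": {
  "rows": "85 0 -60 0 0;85 0 -120 0 0;85 0 -180 0 0;85 0 -240 0 0;85 0 -300 0 0;85 0 -300 0 0;85 0 -300 0 0;85 0 -300 0 0"
}}

```text
time_s: 2.45
tcp_pos: [469.5, 1.8, 330.3]
orientation: [0.003, -3.142, -0.0]
force: [-0.7, 0.4, -1.0]
opening: 84.9
grip_force: 0.0
```

```bash
python3 shot.py w2; python3 -c "
from h import *
save('pics/w12.png',np.vstack([cv2.resize(np.load(f'pics/w{i}.npy')[:,:],(400,300),interpolation=3) for i in (1,2)]))"
```

```text
[469.4997771    1.83111573 330.27232293] [ 2.72597446e-03 -3.14157763e+00 -1.96866423e-04] [-0.65713034  0.41031551 -1.04077133] 2.45
```

View pics/w12.png

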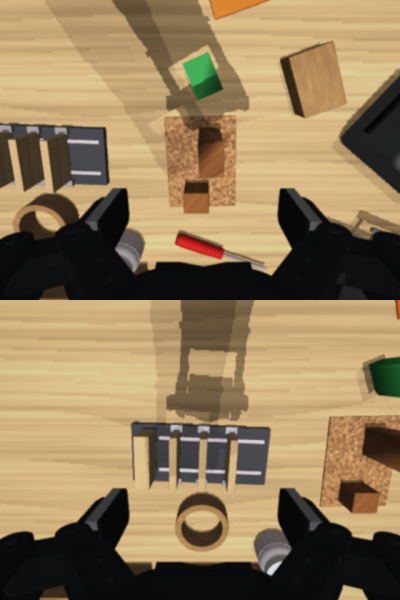

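Run:
```python
from h import *
w1=np.load("pics/w1.npy");w2=np.load("pics/w2.npy")
a=cv2.resize(w2[165:275,180:380],None,fx=4,fy=4,interpolation=2)
b=cv2.resize(w1[165:315,225:335],None,fx=4,fy=4,interpolation=2)
b=np.rot90(b)[:,:600]; b=cv2.resize(w1[165:265,225:335],None,fx=1.5,fy=1.5)
b=cv2.resize(w1[170:205+60,270:320],None,fx=1,fy=1)
# stack: rack on top (440), spacer below rotated 90 ccw
s=np.rot90(w1[160:310,265:317]); s=cv2.resize(s,None,fx=3,fy=3,interpolation=2)
o=np.zeros((600,800,3),np.uint8); o[:440]=a; o[440:440+156,:450]=s
save("pics/crop2.png",o)
```

```text
(no output)
```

View pics/crop2.png

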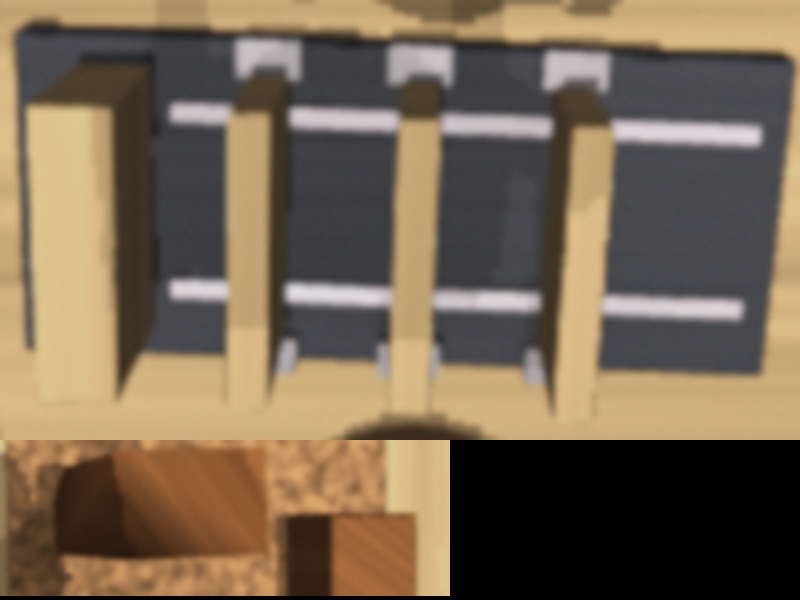

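The crop shows the rack from above. Edges on the top face in crop pixels: end plate's + face from (112,105) to (117,402), d1 centred at x≈249, d2 at x≈414 and d3 at x≈584. The spacer's top face is almost square to the world axes. I'll take one closer second view of each for height and yaw.

Emit:
{"fn": "step_arm", "kwargs": {
  "rows": "85 20 -20 30 0;85 30 -20 60 0;85 30 -20 60 0;85 30 -20 60 0"
}}

```text
time_s: 3.0
tcp_pos: [440.3, -19.1, 271.6]
orientation: [-0.001, 3.14, -0.0]
force: [-0.2, 0.6, -0.3]
opening: 85.0
grip_force: 0.0
```

```bash
python3 shot.py w3
```

```text
[440.28625798 -19.05425531 271.58244828] [-8.87432490e-04  3.13998860e+00 -3.00451211e-04] [-0.15631916  0.60222094 -0.30553837] 3.0
```

Emit:
{"fn": "step_arm", "kwargs": {
  "rows": "85 0 60 0 0;85 0 120 0 0;85 0 180 0 0;85 0 240 0 0;85 0 300 0 0;85 0 330 0 0;85 0 330 0 0;85 0 330 0 0"
}}

```text
time_s: 4.05
tcp_pos: [439.9, 310.3, 270.8]
orientation: [0.0, 3.141, 0.0]
force: [-0.2, 0.4, -0.1]
opening: 85.2
grip_force: 0.0
```

```bash
python3 shot.py w4
python3 - <<'E'
from h import *
import pickle
L=lambda n:(np.load(f"pics/{n}.npy"),*pickle.load(open(f"pics/{n}.pkl","rb")))
w3,c3,_=L("w3"); w4,c4,_=L("w4"); _,c1,_=L("w1"); _,c2,_=L("w2")
f=lambda x,y:(x/4+180-.375,y/4+165-.375)
E={"E+":((112,105),(117,402)),"d1-":((228,110),(230,403)),"d1+":((270,110),(268,405)),"d2-":((396,115),(392,412)),"d2+":((440,117),(430,415)),"d3-":((571,125),(556,417)),"d3+":((613,127),(594,420))}
for k,(a,b) in E.items():
    A,B=[onz(c2,f(*p),74) for p in(a,b)]; print(k,A.round(1),B.round(1),"yaw",np.degrees(np.arctan2(-(B-A)[1],-(B-A)[0])+np.pi).round(2)%360)
p=proj(c3,[[480,-115,74],[590,70,14]]);q=proj(c4,[[490,280,125],[545,340,5]]); print(p,q)
x0,y0=(p.min(0)-[25,15]).astype(int);x0=max(x0,0);a=w3[y0:y0+150,x0:x0+266]
u0,v0=(q.min(0)-[15,25]).astype(int);b=w4[v0:v0+130,u0:u0+100]
print(x0,y0,u0,v0)
a=cv2.resize(a,None,fx=3,fy=3,interpolation=2);save("pics/c3.png",a[:600,:800]);b=cv2.resize(b,None,fx=4,fy=4,interpolation=2);save("pics/c4.png",b)
E
```

```text
[439.88153547 310.28861344 270.77807271] [4.61546627e-04 3.14102777e+00 3.23756487e-04] [-0.17673935  0.35137988 -0.06482163] 4.05
E+ [488.9 -81.8  74. ] [578.4 -85.5  74. ] yaw 357.67
d1- [490.3 -49.8  74. ] [578.7 -52.3  74. ] yaw 358.38
d1+ [490.3 -38.1  74. ] [579.3 -41.1  74. ] yaw 358.08
d2- [491.6  -3.2  74. ] [581.5  -4.6  74. ] yaw 359.08
d2+ [492.2   9.   74. ] [582.5   6.6  74. ] yaw 358.45
d3- [494.4  45.5  74. ] [583.1  43.8  74. ] yaw 358.89
d3+ [495.   57.2  74. ] [584.  55.  74.] yaw 358.6
[[183.46260883 224.86167509]
 [356.76302815 295.33289312]] [[246.39942864 256.85767136]
 [308.05027534 258.80692502]]
158 209 231 231
```

View pics/c3.png

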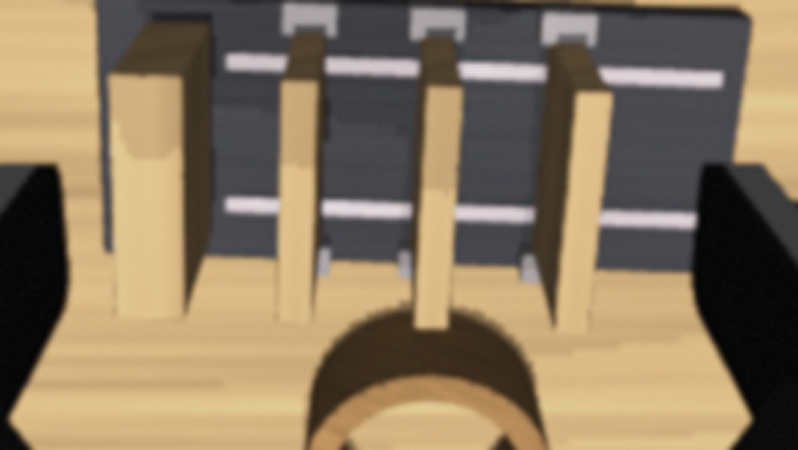

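View pics/c4.png

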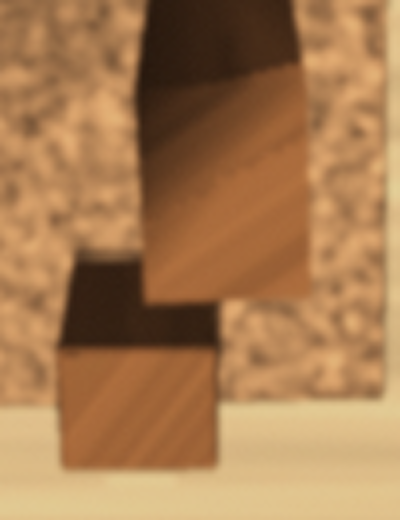

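c3 shows the rack edges: end plate's + face from (182,73) to (184,316), d1 at 281–319, d2 at 425–461 and d3 at 575–613. c4 shows the spacer's top: far edge from (145,300) to (308,297), sides from (138,88) to (145,300) and from (300,62) to (308,297), with the near-left corner in shadow.

Run:
```python
from h import *
import pickle
C={n:pickle.load(open(f"pics/{n}.pkl","rb"))[0] for n in("w1","w2","w3","w4")}
f2=lambda x,y:(x/4+180-.375,y/4+165-.375); f3=lambda x,y:(x/3+158-.33,y/3+209-.33); f4=lambda x,y:(x/4+231-.375,y/4+231-.375); f1=lambda X,Y:(316-Y/3+.33,160+X/3-.33)
yaw=lambda a,b:np.degrees(np.arctan2(*(b-a)[:2][::-1])).round(2)
p2={"E+":((112,105),(117,402)),"d1-":((228,110),(230,403)),"d1+":((270,110),(268,405)),"d2-":((396,115),(392,412)),"d2+":((440,117),(430,415)),"d3-":((571,125),(556,417)),"d3+":((613,127),(594,420))}
p3={"E+":((182,73),(184,316)),"d1-":((281,80),(279,320)),"d1+":((319,80),(313,322)),"d2-":((425,84),(416,326)),"d2+":((461,85),(448,328)),"d3-":((575,90),(556,330)),"d3+":((613,92),(589,332))}
for k in p3:
    A,B=[onz(C["w3"],f3(*p),74) for p in p3[k]]
    t=[tri([ray(C["w3"],f3(*p3[k][i])),ray(C["w2"],f2(*p2[k][i]))]) for i in(0,1)]
    print(k,A.round(1),B.round(1),yaw(A,B),"tri z",[x[2].round(0) for x in t])
# spacer
nl,nr,fr,fl=[(138,88),(300,62),(308,297),(145,300)]
for z in(120,125):
  P=[onz(C["w4"],f4(*p),z) for p in(nl,nr,fr,fl)]; print(z,[x.round(1)[:2].tolist() for x in P],yaw(P[0],P[3]),yaw(P[1],P[2]),yaw(P[3],P[2])-90, np.linalg.norm(P[3]-P[2]).round(1),np.linalg.norm(P[1]-P[2]).round(1))
for a,b in(((308,297),(265,5)),((145,300),(265,113))): print("tri",tri([ray(C["w4"],f4(*a)),ray(C["w1"],f1(*b))]).round(1))
# rack base corners z=14 (w2)
print([onz(C["w2"],f2(*p),14).round(1)[:2].tolist() for p in((18,32),(790,60),(758,373),(30,348))])
# mat corners in top
c=cal("top"); print([onz(c,(120+x/4,130+y/4),5).round(0)[:2].tolist() for x,y in((56,52),(256,50),(258,323),(62,328))])
```

```text
E+ [488.3 -81.8  74. ] [577.5 -85.6  74. ] -2.44 tri z [np.float64(70.0), np.float64(69.0)]
d1- [490.7 -49.9  74. ] [579.  -52.8  74. ] -1.88 tri z [np.float64(77.0), np.float64(75.0)]
d1+ [490.7 -37.6  74. ] [579.8 -41.   74. ] -2.21 tri z [np.float64(78.0), np.float64(77.0)]
d2- [492.1  -3.2  74. ] [581.4  -5.3  74. ] -1.32 tri z [np.float64(77.0), np.float64(72.0)]
d2+ [492.4   8.4  74. ] [582.2   5.8  74. ] -1.67 tri z [np.float64(74.0), np.float64(71.0)]
d3- [494.1  45.5  74. ] [583.   43.4  74. ] -1.38 tri z [np.float64(73.0), np.float64(73.0)]
d3+ [494.8  57.9  74. ] [583.8  54.9  74. ] -1.94 tri z [np.float64(76.0), np.float64(73.0)]
120 [[488.3, 295.3], [482.5, 329.3], [537.9, 332.0], [538.6, 296.1]] 0.89 2.72 1.1299999999999955 35.9 55.5
125 [[486.2, 295.6], [480.5, 329.0], [534.9, 331.6], [535.6, 296.4]] 0.89 2.72 1.1299999999999955 35.2 54.5
tri [535.  332.3 125. ]
tri [534.  296.6 127.7]
[[479.1, -123.5], [487.7, 121.2], [595.3, 118.1], [586.5, -127.5]]
[[646.0, 361.0], [646.0, 230.0], [468.0, 229.0], [466.0, 356.0]]
```

Rack yaw is about -1.95°. The end plate's face sits at row coordinate -80.9, and the slots need shifts of about 3.5, 4.3 and 3.6 mm, which agrees with the text. The spacer's centre is at about (510, 313.4), its top is at z≈125 and its yaw is about +1.3°. Grasp it.

Emit:
{"fn": "step_arm", "kwargs": {
  "rows": "85 -35 1.5 30 -1.3;85 -70 3 60 -1.3;85 -70 3 110 -1.3;85 -70 3 150 -1.3;85 -70 3 170 -1.3;85 -70 3 176 -1.3;85 -70 3 176 -1.3"
}}

```text
time_s: 4.97
tcp_pos: [510.1, 313.1, 95.1]
orientation: [-0.034, 3.141, 0.001]
force: [0.4, 0.3, 1.0]
opening: 85.3
grip_force: 0.0
```

```bash
python3 shot.py w5; python3 -c "
from h import *
a=np.load('pics/w5.npy'); b=optics.read_camera('side')[250:350,190:330]
o=np.zeros((600,560,3),np.uint8); o[:420]=a; o[420:600,:252]=cv2.resize(b,(252,180)); save('pics/w5.png',o)"
```

```text
[510.14386599 313.0999626   95.06952444] [-3.37742751e-02  3.14061322e+00  5.87109663e-04] [0.37757502 0.28590032 1.01306671] 4.975
```

View pics/w5.png

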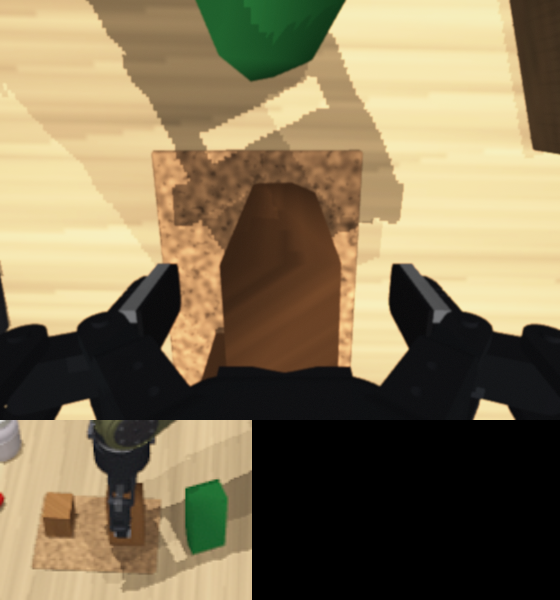

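The view shows the block midway between the jaws (near edge from (222,265) to (340,265), pads at x=180 and 390) and square to them, with the bevel on the right (+y). Close and lift slightly.

Emit:
{"fn": "step_arm", "kwargs": {
  "rows": "60 0 0 0 0;40 0 0 0 0;30 0 0 0 0;30 0 0 0 0;30 0 0 0 0;30 0 0 0 0"
}}

```text
time_s: 5.82
tcp_pos: [509.9, 313.5, 94.7]
orientation: [-0.035, 3.141, 0.0]
force: [-0.7, -2.0, 6.0]
opening: 35.8
grip_force: 59.9
```

Emit:
{"fn": "step_arm", "kwargs": {
  "rows": "30 0 0 -15 0;30 0 0 -45 0;30 0 0 -75 0;30 0 0 -75 0;30 0 0 -75 0;30 0 0 -75 0"
}}

```text
time_s: 6.58
tcp_pos: [509.3, 313.2, 168.1]
orientation: [0.035, -3.14, 0.001]
force: [-0.9, -0.2, -0.8]
opening: 35.4
grip_force: 59.6
```

Run:
```python
from h import *
s=sensors.sense(); R=cv2.Rodrigues(s["orientation"])[0]; print(R.round(4).tolist())
a=np.radians(-1.95); ex=np.array([np.cos(a),np.sin(a)]); ey=np.array([-ex[1],ex[0]]); o=np.array([537.1,-2.9])
for z,yl in((125,-80.9+18+1.5),):
    P=np.r_[o+ex*0+ey*yl,z]; print(P, (R.T@(P-s["tcp_pos"])).round(1), s["tcp_pos"], s["force"],s["moment"],s["opening"])
```

```text
[[-0.9998, -0.0222, -0.0018], [-0.0222, 0.9998, -0.0009], [0.0018, -0.0009, -1.0]]
[535.01072068 -64.26444338 125.        ] [ -17.4 -377.9   43.4] [509.2714193  313.21575783 168.10695732] [-0.90297231 -0.20699589 -0.80285616] [ 0.03151494  0.0156533  -0.00503198] 35.37223444127067
```

Emit:
{"fn": "step_arm", "kwargs": {
  "rows": "30 0 -20 -15 0;30 -3 -75 -20 1;30 -6 -130 -20 2;30 -9 -185 -20 3.2;30 -12 -240 -20 3.2;30 -15 -295 -20 3.2;30 -17.4 -345 -20 3.2;30 -17.4 -377 -20 3.2;30 -17.4 -377 -20 3.2;30 -17.4 -377 -20 3.2;30 -17.4 -377 -20 3.2"
}}

```text
time_s: 7.95
tcp_pos: [535.4, -62.4, 189.5]
orientation: [0.051, 3.141, 0.0]
force: [0.9, 0.9, -1.8]
opening: 35.2
grip_force: 59.8
```

```bash
cat > st.py <<'E'
from h import *
import sys
s=sensors.sense(); a=np.radians(-1.95); ex=np.array([np.cos(a),np.sin(a)]); ey=np.array([-ex[1],ex[0]]); d=s["tcp_pos"][:2]-[537.1,-2.9]
R=cv2.Rodrigues(s["orientation"])[0]; F=s["force"]; M=s["moment"]
print("rack xy",(d@ex).round(2),(d@ey).round(2),"z",s["tcp_pos"][2].round(2),"yaw",np.degrees(np.arctan2(-R[1,0],-R[0,0])).round(2),"tilt",R[:2,2].round(4),"Frack",(F[:2]@ex).round(2),(F[:2]@ey).round(2),F[2].round(2),"M",M.round(3),"t",s["time_s"])
E
python3 st.py; python3 shot.py w6
python3 - <<'E'
from h import *
a=np.load('pics/w6.npy'); save('pics/w6c.png',cv2.resize(a[100:400,130:530],(800,600)))
E
```

```text
rack xy 0.29 -59.5 z 189.48 yaw -1.87 tilt [0.0001 0.0001] Frack 0.83 0.94 -1.78 M [ 0.03   0.02  -0.027] t 7.95
[535.36923927 -62.37437913 189.47698597] [5.12626690e-02 3.14103075e+00 1.03804229e-04] [ 0.86608683  0.91235575 -1.77968066] 7.95
```

View pics/w6c.png

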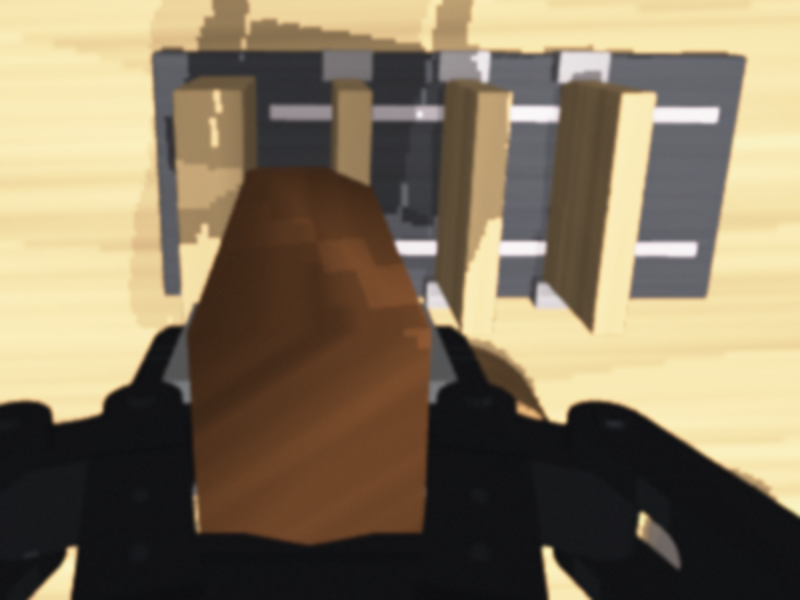

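The foot sits above slot 1, between the plate's edge (crop 245) and d1 (crop 335), with clearance on both sides. Dip it about 7 mm, then ease it towards the plate until contact.

Emit:
{"fn": "step_arm", "kwargs": {
  "rows": "30 0 0 15 0;30 0 0 24 0;30 0 0 29 0;30 0 0 32 0;30 0 0 32 0;30 0 0 32 0"
}}

```text
time_s: 8.75
tcp_pos: [535.6, -63.1, 157.6]
orientation: [0.053, 3.141, -0.0]
force: [0.4, 0.4, -1.9]
opening: 35.5
grip_force: 59.9
```

```bash
python3 st.py
```

```text
rack xy 0.53 -60.25 z 157.56 yaw -1.93 tilt [ 0.0005 -0.0001] Frack 0.4 0.45 -1.87 M [ 0.05  -0.012  0.016] t 8.75
```

Emit:
{"fn": "step_arm", "kwargs": {
  "rows": "30 0 -0.5 0 0;30 0 -1 0 0;30 0 -1 0 0;30 0 -1 0 0"
}}

```text
time_s: 9.25
tcp_pos: [535.4, -64.1, 157.3]
orientation: [-0.053, -3.141, -0.0]
force: [0.1, -0.5, -0.9]
opening: 35.6
grip_force: 59.9
```

```bash
python3 st.py
```

```text
rack xy 0.4 -61.21 z 157.28 yaw -1.93 tilt [-0.  0.] Frack 0.17 -0.53 -0.94 M [0.023 0.035 0.031] t 9.25
```

```bash
cat > st.py <<'E'
from h import *
import sys
a=np.radians(-1.95); ex=np.array([np.cos(a),np.sin(a)]); ey=np.array([-ex[1],ex[0]])
S=[]
for i in range(int(sys.argv[1]) if len(sys.argv)>1 else 3):
    if i: optics.read_camera("top")
    S.append(sensors.sense())
m=lambda k:np.mean([s[k] for s in S],0)
d=m("tcp_pos")[:2]-[537.1,-2.9]; F=m("force"); R=cv2.Rodrigues(S[-1]["orientation"])[0]
print("rack xy",(d@ex).round(2),(d@ey).round(2),"z",m("tcp_pos")[2].round(2),"yaw",np.degrees(np.arctan2(-R[1,0],-R[0,0])).round(2),"Frack",(F[:2]@ex).round(2),(F[:2]@ey).round(2),F[2].round(2),"M",m("moment").round(3),"t",S[-1]["time_s"])
E
python3 st.py
```

```text
rack xy 0.4 -61.2 z 157.29 yaw -1.92 Frack -0.05 0.22 -1.25 M [ 0.038  0.004 -0.005] t 9.35
```

Emit:
{"fn": "step_arm", "kwargs": {
  "rows": "30 0 -0.4 0 0;30 0 -0.8 0 0;30 0 -0.8 0 0"
}}

```text
time_s: 9.72
tcp_pos: [535.4, -64.9, 157.3]
orientation: [-0.053, -3.141, 0.0]
force: [0.2, -0.0, -1.4]
opening: 35.3
grip_force: 59.9
```

```bash
python3 st.py
```

```text
rack xy 0.39 -62.04 z 157.27 yaw -1.93 Frack -0.0 0.11 -1.23 M [ 0.016 -0.007  0.004] t 9.825
```

Emit:
{"fn": "step_arm", "kwargs": {
  "rows": "30 0 -0.2 0 0;30 0 -0.4 0 0;30 0 -0.4 0 0"
}}

```text
time_s: 10.2
tcp_pos: [535.4, -65.3, 157.3]
orientation: [-0.053, -3.141, 0.0]
force: [-0.2, -0.8, -2.0]
opening: 35.3
grip_force: 59.9
```

```bash
python3 st.py
```

```text
rack xy 0.4 -62.41 z 157.28 yaw -1.92 Frack 0.59 -0.37 -1.35 M [0.023 0.019 0.023] t 10.3
```

Emit:
{"fn": "step_arm", "kwargs": {
  "rows": "30 0 -0.2 0 0;30 0 -0.4 0 0;30 0 -0.4 0 0"
}}

```text
time_s: 10.68
tcp_pos: [535.4, -65.7, 157.3]
orientation: [-0.053, -3.141, 0.0]
force: [0.7, -0.7, -1.5]
opening: 35.6
grip_force: 59.9
```

```bash
python3 st.py
```

```text
rack xy 0.4 -62.82 z 157.29 yaw -1.93 Frack 0.08 -0.13 -1.27 M [-0.015  0.007 -0.014] t 10.775
```

Emit:
{"fn": "step_arm", "kwargs": {
  "rows": "30 0 -0.2 0 0;30 0 -0.3 0 0;30 0 -0.3 0 0"
}}

```text
time_s: 11.15
tcp_pos: [535.3, -66.0, 157.3]
orientation: [-0.053, -3.141, -0.0]
force: [0.2, 0.3, -1.6]
opening: 35.5
grip_force: 59.9
```

```bash
python3 st.py
```

```text
rack xy 0.4 -63.12 z 157.28 yaw -1.93 Frack 0.02 -0.02 -1.52 M [-0.006  0.041 -0.033] t 11.25
```

Emit:
{"fn": "step_arm", "kwargs": {
  "rows": "30 0 -0.2 0 0;30 0 -0.4 0 0;30 0 -0.4 0 0"
}}

```text
time_s: 11.62
tcp_pos: [535.3, -66.2, 157.3]
orientation: [-0.053, -3.141, -0.0]
force: [0.1, 1.2, -0.6]
opening: 35.4
grip_force: 59.9
```

```bash
python3 st.py
```

```text
rack xy 0.4 -63.37 z 157.28 yaw -1.92 Frack 0.4 2.32 -0.83 M [ 0.539 -0.068 -0.079] t 11.725
```

Emit:
{"fn": "step_arm", "kwargs": {
  "rows": "30 0 -0.2 0 0;30 0 -0.4 0 0;30 0 -0.4 0 0"
}}

```text
time_s: 12.1
tcp_pos: [535.3, -66.5, 157.3]
orientation: [0.053, 3.141, 0.001]
force: [0.5, 5.6, -0.2]
opening: 35.4
grip_force: 60.1
```

```bash
python3 st.py
```

```text
rack xy 0.42 -63.6 z 157.29 yaw -1.93 Frack 0.29 5.56 -0.33 M [ 1.279 -0.08  -0.114] t 12.2
```

Contact with the plate at TCP row -63.3. Stiffness is about 9 N/mm. Back off to a light preload and go down slowly.

Emit:
{"fn": "step_arm", "kwargs": {
  "rows": "30 0 0.3 0 0;30 0 0.4 1 0;30 0 0.4 2 0;30 0 0.4 3 0;30 0 0.4 4 0;30 0 0.4 5 0;30 0 0.4 5 0"
}}

```text
time_s: 13.08
tcp_pos: [535.4, -66.3, 152.2]
orientation: [0.053, 3.141, 0.0]
force: [0.6, 5.4, 0.0]
opening: 35.5
grip_force: 60.1
```

```bash
python3 st.py
```

```text
rack xy 0.43 -63.41 z 152.22 yaw -1.93 Frack 0.37 5.09 0.11 M [ 1.191 -0.177 -0.092] t 13.175
```

Emit:
{"fn": "step_arm", "kwargs": {
  "rows": "30 0 0.3 0 0;30 0 0.3 1 0;30 0 0.3 2 0;30 0 0.3 3 0;30 0 0.3 3 0"
}}

```text
time_s: 13.8
tcp_pos: [535.3, -66.1, 149.1]
orientation: [-0.053, -3.141, 0.0]
force: [0.3, 3.1, -1.1]
opening: 35.2
grip_force: 60.0
```

```bash
python3 st.py
```

```text
rack xy 0.32 -63.28 z 149.11 yaw -1.93 Frack 0.27 2.85 -1.52 M [ 0.551 -0.13  -0.047] t 13.9
```

Emit:
{"fn": "step_arm", "kwargs": {
  "rows": "30 0 0.1 1 0;30 0 0.1 2 0;30 0 0.1 3 0;30 0 0.1 4 0;30 0 0.1 5 0;30 0 0.1 6 0;30 0 0.1 6 0"
}}

```text
time_s: 14.78
tcp_pos: [535.9, -66.2, 144.3]
orientation: [0.053, 3.139, -0.001]
force: [-1.6, -0.0, 9.2]
opening: 35.2
grip_force: 61.3
```

```bash
python3 st.py
```

```text
rack xy 0.93 -63.31 z 144.32 yaw -1.95 Frack -1.28 0.76 9.21 M [ 0.241  0.334 -0.271] t 14.875
```

Emit:
{"fn": "step_arm", "kwargs": {
  "rows": "30 0 0 0.7 0;30 0 0 1.4 0;30 0 0 2.1 0;30 0 0 2.8 0;30 0 0 3.5 0"
}}

```text
time_s: 15.5
tcp_pos: [536.3, -66.2, 141.3]
orientation: [0.053, 3.138, -0.001]
force: [-0.5, 0.8, 11.6]
opening: 35.3
grip_force: 61.4
```

```bash
python3 st.py 2
```

```text
rack xy 1.36 -63.31 z 141.25 yaw -1.95 Frack -0.08 0.86 11.22 M [ 0.278 -0.053 -0.259] t 15.55
```

Emit:
{"fn": "step_arm", "kwargs": {
  "rows": "30 0 0 0.7 0;30 0 0 1.4 0;30 0 0 2.1 0;30 0 0 2.8 0;30 0 0 3.5 0;30 0 0 4.2 0;30 0 0 4.9 0;30 0 0 5.6 0"
}}

```text
time_s: 16.55
tcp_pos: [536.5, -66.2, 135.8]
orientation: [0.053, 3.137, -0.001]
force: [0.3, 1.8, 12.4]
opening: 35.4
grip_force: 61.4
```

```bash
python3 st.py 2
```

```text
rack xy 1.5 -63.32 z 135.74 yaw -1.95 Frack 0.61 0.84 11.61 M [ 0.333 -0.213 -0.221] t 16.6
```

Emit:
{"fn": "step_arm", "kwargs": {
  "rows": "30 0 0 0.7 0;30 0 0 1.4 0;30 0 0 2.2 0;30 0 0 3 0;30 0 0 4 0;30 0 0 5 0"
}}

```text
time_s: 17.35
tcp_pos: [536.0, -66.2, 130.1]
orientation: [0.053, 3.139, -0.001]
force: [0.4, 0.1, 6.8]
opening: 35.4
grip_force: 60.5
```

```bash
python3 st.py 2
```

```text
rack xy 1.07 -63.32 z 129.98 yaw -1.96 Frack 0.59 0.63 6.32 M [ 0.197 -0.199 -0.277] t 17.4
```

Emit:
{"fn": "step_arm", "kwargs": {
  "rows": "30 0 0 1.5 0;30 0 0 3 0;30 0 0 4.5 0;30 0 0 4.5 0;30 0 0 4.5 0;30 0 0 4.5 0;30 0 0 4.5 0"
}}

```text
time_s: 18.27
tcp_pos: [536.0, -66.2, 125.4]
orientation: [0.053, 3.139, -0.001]
force: [2.0, 0.0, 5.9]
opening: 35.5
grip_force: 60.6
```

```bash
python3 st.py 3
```

```text
rack xy 1.04 -63.32 z 125.38 yaw -1.95 Frack 1.55 0.14 5.72 M [ 0.196 -0.362 -0.306] t 18.375
```

Emit:
{"fn": "step_arm", "kwargs": {
  "rows": "30 0 0 -1.5 0;30 0 0 -3 0;30 0 0 -5 0;30 0 0 -7 0;30 0 0 -10 0;30 0 0 -13 0;30 0 0 -17 0;30 0 0 -21 0;30 0 1 -25 0;30 0 2 -31 0;30 0 3 -40 0;30 0 3 -50 0;30 0 3 -60 0;30 0 3 -60 0;30 0 3 -60 0"
}}

```text
time_s: 20.25
tcp_pos: [535.3, -63.0, 184.4]
orientation: [-0.053, -3.141, -0.0]
force: [0.3, 0.3, -1.6]
opening: 35.3
grip_force: 61.3
```

```bash
python3 st.py 2; python3 shot.py w7
python3 - <<'E'
from h import *
a=np.load('pics/w7.npy'); save('pics/w7c.png',cv2.resize(a[100:400,130:530],(800,600)))
E
```

```text
rack xy 0.25 -60.1 z 184.39 yaw -1.93 Frack -0.01 -0.08 -1.7 M [ 0.015 -0.011  0.011] t 20.3
[535.29056277 -62.97188141 184.33693264] [-5.28727469e-02 -3.14056168e+00 -1.84693344e-04] [-0.339863   -0.4087583  -1.81300868] 20.3
```

Slot 1 is set and held at row -63.32. For slot 2 the flat face should meet d1 at TCP row ≈ -15.3. d1 must carry less than 7 N, so I'll aim for a slight arm push towards +y while wedging.

Emit:
{"fn": "step_arm", "kwargs": {
  "rows": "30 0 20 0 0;30 0 40 0 0;30 0 46 0 0;30 0 46 0 0;30 0 46 12 0;30 0 46 22 0;30 0 46 27 0;30 0 46 28.5 0;30 0 46 28.5 0;30 0 46 28.5 0"
}}

```text
time_s: 21.6
tcp_pos: [537.1, -17.0, 156.5]
orientation: [0.053, 3.141, -0.0]
force: [0.1, 0.1, -1.7]
opening: 35.5
grip_force: 61.4
```

```bash
python3 st.py 3
```

```text
rack xy 0.49 -14.12 z 156.46 yaw -1.93 Frack 0.51 0.22 -1.59 M [-0.016 -0.008  0.003] t 21.7
```

Emit:
{"fn": "step_arm", "kwargs": {
  "rows": "30 0 -0.5 0 0;30 0 -1 0 0;30 0 -1 0 0;30 0 -1 0 0"
}}

```text
time_s: 22.2
tcp_pos: [537.0, -17.8, 156.3]
orientation: [0.053, 3.141, 0.001]
force: [0.3, 4.1, 0.7]
opening: 35.4
grip_force: 61.3
```

```bash
python3 st.py 3
```

```text
rack xy 0.45 -14.9 z 156.3 yaw -1.92 Frack 0.39 4.05 0.64 M [ 0.971 -0.077 -0.082] t 22.3
```

Emit:
{"fn": "step_arm", "kwargs": {
  "rows": "30 0 -0.3 0 0;30 0 -0.3 0 0;30 0 -0.3 0 0"
}}

```text
time_s: 22.68
tcp_pos: [537.0, -18.0, 156.3]
orientation: [0.053, 3.141, 0.001]
force: [0.8, 5.0, 1.7]
opening: 35.3
grip_force: 61.4
```

```bash
python3 st.py 3
```

```text
rack xy 0.44 -15.05 z 156.3 yaw -1.92 Frack 0.86 5.76 1.24 M [ 1.409 -0.1   -0.133] t 22.775
```

Contact comes about 0.6 mm earlier than predicted. Mz/Fy puts the contact at the block's -x edge, so the block's yaw is slightly off the rack's. Ease off and turn a little.

Emit:
{"fn": "step_arm", "kwargs": {
  "rows": "30 0 0.4 0 0.3;30 0 0.4 0 0.6;30 0 0.4 0 0.6;30 0 0.4 0 0.6"
}}

```text
time_s: 23.28
tcp_pos: [537.0, -18.0, 156.2]
orientation: [0.069, 3.141, -0.0]
force: [1.8, 2.8, 0.4]
opening: 35.4
grip_force: 61.2
```

```bash
python3 st.py 4
python3 - <<'E'
import pickle
from h import *
# line profile gap estimate in w7 near tops of plate/d1 visible, print edge columns per row
im=np.load('pics/w7.npy').astype(int); c=pickle.load(open('pics/w7.pkl','rb'))[0]
a=np.radians(-1.95); ex=np.array([np.cos(a),np.sin(a)]); ey=np.array([-ex[1],ex[0]])
for X in(-43,-35):
    row=[]
    for Y in np.arange(-90,-28,1.0):
        p=np.r_[np.array([537.1,-2.9])+ex*X+ey*Y,74]; u,v=proj(c,p)[0]; row.append(int(cv2.getRectSubPix(im.sum(2).astype(np.float32),(1,1),(float(u),float(v)))[0,0]))
    print(X,row)
E
```

```text
rack xy 0.43 -15.03 z 156.22 yaw -2.53 Frack 1.51 3.64 0.39 M [ 0.889 -0.346 -0.036] t 23.425
-43 [625, 601, 441, 376, 372, 367, 365, 358, 339, 281, 226, 210, 209, 201, 164, 146, 149, 148, 148, 146, 148, 148, 150, 148, 147, 146, 147, 146, 146, 147, 148, 148, 149, 149, 148, 151, 150, 149, 150, 150, 147, 148, 161, 197, 219, 238, 323, 374, 378, 377, 374, 374, 374, 373, 372, 369, 362, 305, 187, 149, 148, 151]
-35 [505, 393, 381, 379, 373, 368, 365, 356, 341, 279, 218, 209, 209, 196, 163, 148, 148, 158, 223, 312, 330, 330, 332, 333, 332, 331, 332, 333, 334, 334, 333, 335, 334, 335, 334, 335, 335, 336, 336, 334, 336, 335, 317, 257, 225, 234, 314, 375, 379, 376, 376, 377, 375, 374, 371, 371, 362, 338, 344, 372, 373, 373]
```

Emit:
{"fn": "step_arm", "kwargs": {
  "rows": "30 0 0.2 0 0.3;30 0 0.2 0 0.5;30 0 0.2 0 0.5;30 0 0.2 0 0.5"
}}

```text
time_s: 23.92
tcp_pos: [536.9, -17.8, 156.1]
orientation: [-0.083, -3.14, 0.0]
force: [1.4, 1.1, -1.8]
opening: 35.3
grip_force: 61.3
```

```bash
python3 st.py 4
```

```text
rack xy 0.33 -14.9 z 156.12 yaw -3.03 Frack 0.92 1.57 -1.35 M [ 0.369 -0.244  0.035] t 24.075
```

At yaw -2.53 the contact sits on the -x edge, and at -3.03 on the +x edge, so flush is about -2.8°. With a 0.85° error, slot 1 came out about 0.7 mm too wide. I'll nudge d1 back about 1 mm from this side with a light push, then set slot 1 again with the right yaw before going on.

Emit:
{"fn": "step_arm", "kwargs": {
  "rows": "30 0 -0.3 0 -0.25;30 0 -0.6 0 -0.25;30 0 -0.9 0 -0.25;30 0 -1.2 0 -0.25;30 0 -1.5 0 -0.25;30 0 -1.8 0 -0.25;30 0 -1.8 0 -0.25"
}}

```text
time_s: 24.95
tcp_pos: [536.8, -19.0, 156.2]
orientation: [-0.076, -3.141, -0.002]
force: [0.3, 6.7, -0.5]
opening: 35.6
grip_force: 61.3
```

```bash
python3 st.py 3
```

```text
rack xy 0.29 -16.06 z 156.15 yaw -2.77 Frack 0.8 6.63 -1.32 M [ 1.607 -0.222  0.024] t 25.05
```

Emit:
{"fn": "step_arm", "kwargs": {
  "rows": "30 0 -0.3 0 0;30 0 -0.5 0 0;30 0 -0.5 0 0"
}}

```text
time_s: 25.42
tcp_pos: [536.8, -19.5, 156.2]
orientation: [-0.076, -3.141, -0.002]
force: [0.1, 6.7, -1.0]
opening: 35.5
grip_force: 61.3
```

```bash
python3 st.py 2
```

```text
rack xy 0.3 -16.55 z 156.16 yaw -2.77 Frack -0.16 6.8 -1.15 M [ 1.626 -0.272  0.038] t 25.475
```

Emit:
{"fn": "step_arm", "kwargs": {
  "rows": "30 0 1 0 0;30 0 2 -10 0;30 0 2 -22 0;30 0 -20 -28 0;30 0 -38 -28 0;30 0 -43 -28 0;30 0 -44 -22 0;30 0 -44 -10 0;30 0 -44 -3 0;30 0 -44 0 0;30 0 -44 0 0"
}}

```text
time_s: 26.85
tcp_pos: [534.7, -63.8, 156.0]
orientation: [-0.076, -3.14, -0.0]
force: [0.4, -0.2, -2.8]
opening: 35.3
grip_force: 61.3
```

```bash
python3 st.py 3
```

```text
rack xy -0.23 -61.01 z 156.23 yaw -2.77 Frack 0.18 -0.05 -1.78 M [-0.016 -0.026  0.016] t 26.95
```

Emit:
{"fn": "step_arm", "kwargs": {
  "rows": "30 0 -1 0 0;30 0 -2 0 0;30 0 -2.5 0 0;30 0 -2.7 0 0;30 0 -2.7 0 0;30 0 -2.7 0 0"
}}

```text
time_s: 27.7
tcp_pos: [534.7, -66.5, 156.3]
orientation: [0.076, 3.14, 0.0]
force: [-0.3, 4.8, 0.7]
opening: 35.2
grip_force: 61.7
```

```bash
python3 st.py 3
```

```text
rack xy -0.26 -63.62 z 156.31 yaw -2.77 Frack -0.38 4.42 0.95 M [ 1.021 -0.045  0.018] t 27.8
```

Emit:
{"fn": "step_arm", "kwargs": {
  "rows": "30 0 0.3 0 0;30 0 0.3 2 0;30 0 0.3 4 0;30 0 0.3 6 0;30 0 0.3 8 0;30 0 0.3 10 0;30 0 0.3 12 0;30 0 0.3 14 0;30 0 0.3 14 0"
}}

```text
time_s: 28.92
tcp_pos: [534.5, -66.4, 141.9]
orientation: [-0.076, -3.14, -0.0]
force: [0.6, 2.2, -3.2]
opening: 35.7
grip_force: 61.3
```

```bash
python3 st.py 3
```

```text
rack xy -0.45 -63.52 z 141.92 yaw -2.77 Frack 0.6 2.19 -2.61 M [ 0.475 -0.065  0.009] t 29.025
```

Emit:
{"fn": "step_arm", "kwargs": {
  "rows": "30 0 0.1 1 0;30 0 0.1 2 0;30 0 0.1 3 0;30 0 0.1 4 0;30 0 0.1 5 0;30 0 0.1 6 0;30 0 0.1 7 0;30 0 0.1 8 0;30 0 0.1 9.5 0;30 0 0.1 11 0;30 0 0.1 13 0;30 0 0.1 15 0;30 0 0.1 15 0;30 0 0.1 15 0"
}}

```text
time_s: 30.78
tcp_pos: [535.2, -66.4, 127.9]
orientation: [0.076, 3.139, -0.001]
force: [1.5, 1.1, 5.9]
opening: 35.7
grip_force: 62.2
```

```bash
python3 st.py 3
```

```text
rack xy 0.3 -63.52 z 127.89 yaw -2.78 Frack 1.39 0.42 5.37 M [ 0.231 -0.307  0.048] t 30.875
```

Slot 1 is held again, now flush (Mz≈0). Next: out and over to slot 2, where contact should be at -15.5.

Emit:
{"fn": "step_arm", "kwargs": {
  "rows": "30 0 0 -2 0;30 0 0 -5 0;30 0 0 -9 0;30 0 0 -14 0;30 0 0 -19 0;30 0 1 -26 0;30 0 2 -38 0;30 0 3 -52 0;30 0 25 -56 0;30 0 45 -56 0;30 0 49 -54 0;30 0 49 -45 0;30 0 49 -35 0;30 0 49 -30 0;30 0 49 -28 0;30 0 49 -28 0;30 0 49 -28 0"
}}

```text
time_s: 33.0
tcp_pos: [537.1, -17.4, 155.5]
orientation: [0.076, 3.14, -0.0]
force: [-0.7, 0.6, -2.1]
opening: 35.5
grip_force: 61.3
```

```bash
python3 st.py 3
```

```text
rack xy 0.48 -14.44 z 155.44 yaw -2.77 Frack -0.08 0.04 -1.71 M [-0.007  0.024  0.006] t 33.1
```

Emit:
{"fn": "step_arm", "kwargs": {
  "rows": "30 0 -0.5 0 0;30 0 -0.9 0 0;30 0 -0.9 0 0;30 0 -0.9 0 0"
}}

```text
time_s: 33.6
tcp_pos: [537.0, -18.2, 155.2]
orientation: [0.076, 3.141, -0.0]
force: [-0.3, -0.3, -1.4]
opening: 35.2
grip_force: 61.5
```

```bash
python3 st.py 2
```

```text
rack xy 0.36 -15.32 z 155.19 yaw -2.78 Frack 0.17 0.37 -1.33 M [-0.005  0.    -0.044] t 33.65
```

Emit:
{"fn": "step_arm", "kwargs": {
  "rows": "30 0 -0.3 0 0;30 0 -0.3 2 0;30 0 -0.3 4 0;30 0 -0.3 6 0;30 0 -0.3 6 0"
}}

```text
time_s: 34.28
tcp_pos: [536.9, -18.4, 148.9]
orientation: [-0.076, -3.14, -0.0]
force: [0.5, 4.2, -3.7]
opening: 35.3
grip_force: 61.2
```

```bash
python3 st.py 3
```

```text
rack xy 0.28 -15.49 z 148.88 yaw -2.78 Frack 0.89 3.66 -3.42 M [ 0.881 -0.296  0.027] t 34.375
```

Emit:
{"fn": "step_arm", "kwargs": {
  "rows": "30 0 0.3 0 0;30 0 0.3 1 0;30 0 0.3 2 0;30 0 0.3 3 0;30 0 0.3 4 0;30 0 0.3 5 0;30 0 0.3 6 0;30 0 0.3 7 0"
}}

```text
time_s: 35.38
tcp_pos: [537.6, -18.4, 143.3]
orientation: [0.076, 3.138, -0.001]
force: [-0.8, 0.6, 9.7]
opening: 35.1
grip_force: 62.6
```

```bash
python3 st.py 2
```

```text
rack xy 0.99 -15.45 z 143.23 yaw -2.78 Frack -0.26 0.86 9.0 M [0.387 0.115 0.018] t 35.425
```

Emit:
{"fn": "step_arm", "kwargs": {
  "rows": "30 0 0.1 0.7 0;30 0 0.2 1.5 0;30 0 0.2 2.3 0;30 0 0.2 3.1 0;30 0 0.2 4 0;30 0 0.2 4.8 0;30 0 0.2 5.6 0"
}}

```text
time_s: 36.3
tcp_pos: [537.7, -18.3, 137.7]
orientation: [0.076, 3.138, -0.001]
force: [0.4, 0.9, 9.2]
opening: 35.3
grip_force: 62.5
```

```bash
python3 st.py 2
```

```text
rack xy 1.13 -15.39 z 137.69 yaw -2.78 Frack 0.44 0.51 9.11 M [ 0.204 -0.054  0.019] t 36.35
```

Emit:
{"fn": "step_arm", "kwargs": {
  "rows": "30 0 0.1 0.8 0;30 0 0.1 1.6 0;30 0 0.1 2.4 0;30 0 0.1 3.2 0;30 0 0.1 4.5 0;30 0 0.1 6 0;30 0 0.1 8 0;30 0 0.1 10 0;30 0 0.1 10 0;30 0 0.1 10 0;30 0 0.1 10 0"
}}

```text
time_s: 37.72
tcp_pos: [536.7, -18.0, 126.1]
orientation: [-0.076, -3.14, 0.0]
force: [0.7, -5.5, -2.7]
opening: 35.5
grip_force: 61.3
```

```bash
python3 st.py 3
```

```text
rack xy 0.13 -15.14 z 126.06 yaw -2.78 Frack 1.54 -4.86 -2.77 M [-1.09  -0.204 -0.024] t 37.825
```

The arm now pulls +y by 5 N at full depth, just at d2's slip limit. Relax that while withdrawing, then check d2 from slot 3 (contact expected at about 32.6).

Emit:
{"fn": "step_arm", "kwargs": {
  "rows": "30 0 -0.4 0 0;30 0 -0.4 0 0"
}}

```text
time_s: 38.08
tcp_pos: [536.7, -18.1, 126.3]
orientation: [-0.076, -3.14, -0.001]
force: [-0.2, -1.6, -2.6]
opening: 35.1
grip_force: 61.5
```

```bash
python3 st.py 2
```

```text
rack xy 0.12 -15.25 z 126.3 yaw -2.77 Frack -0.13 -1.58 -2.84 M [-0.409  0.044  0.014] t 38.125
```

Emit:
{"fn": "step_arm", "kwargs": {
  "rows": "30 0 0 -2 0;30 0 0 -5 0;30 0 0 -9 0;30 0 0 -14 0;30 0 0 -19 0;30 0 1 -26 0;30 0 2 -38 0;30 0 3 -52 0;30 0 25 -56 0;30 0 45 -56 0;30 0 49 -54 0;30 0 49 -45 0;30 0 49 -35 0;30 0 49 -31 0;30 0 49 -29 0;30 0 49 -29 0;30 0 49 -29 0"
}}

```text
time_s: 40.25
tcp_pos: [539.4, 30.6, 155.8]
orientation: [0.076, 3.14, -0.0]
force: [0.1, -0.9, -1.2]
opening: 35.6
grip_force: 61.6
```

```bash
python3 st.py 3
```

```text
rack xy 1.17 33.56 z 155.82 yaw -2.77 Frack -0.08 -0.34 -1.49 M [-0.008 -0.004  0.004] t 40.35
```

Emit:
{"fn": "step_arm", "kwargs": {
  "rows": "30 0 -0.4 0 0;30 0 -0.8 0 0;30 0 -0.8 0 0;30 0 -0.8 0 0"
}}

```text
time_s: 40.85
tcp_pos: [539.3, 29.9, 155.7]
orientation: [0.076, 3.14, 0.0]
force: [0.0, 2.1, -0.2]
opening: 35.6
grip_force: 61.5
```

```bash
python3 st.py 3
```

```text
rack xy 1.1 32.87 z 155.65 yaw -2.78 Frack 0.09 1.75 -0.36 M [ 0.432 -0.011  0.008] t 40.95
```

Emit:
{"fn": "step_arm", "kwargs": {
  "rows": "30 0 0.1 1 0;30 0 0.1 3 0;30 0 0.1 5 0;30 0 0.1 7 0;30 0 0.1 8 0;30 0 0.1 8 0"
}}

```text
time_s: 41.7
tcp_pos: [539.2, 29.9, 147.4]
orientation: [-0.076, -3.14, -0.0]
force: [0.9, 1.0, -1.4]
opening: 35.3
grip_force: 61.4
```

```bash
python3 st.py 2
```

```text
rack xy 0.97 32.9 z 147.38 yaw -2.78 Frack 0.68 1.66 -1.79 M [ 0.454 -0.094  0.021] t 41.75
```

Emit:
{"fn": "step_arm", "kwargs": {
  "rows": "30 0 0.1 1 0;30 0 0.1 2 0;30 0 0.1 3 0;30 0 0.1 4 0;30 0 0.1 5 0;30 0 0.1 6 0"
}}

```text
time_s: 42.5
tcp_pos: [539.7, 29.9, 142.3]
orientation: [0.076, 3.139, -0.0]
force: [-0.0, 0.8, 6.9]
opening: 35.6
grip_force: 62.1
```

```bash
python3 st.py 2
```

```text
rack xy 1.52 32.9 z 142.26 yaw -2.78 Frack -0.43 0.58 6.38 M [0.146 0.032 0.021] t 42.55
```

Emit:
{"fn": "step_arm", "kwargs": {
  "rows": "30 0 0.1 0.9 0;30 0 0.1 1.8 0;30 0 0.1 2.7 0;30 0 0.1 3.6 0;30 0 0.1 4.5 0;30 0 0.1 5.4 0;30 0 0.1 6.3 0;30 0 0.1 7.2 0;30 0 0.1 8 0"
}}

```text
time_s: 43.68
tcp_pos: [539.5, 30.0, 133.7]
orientation: [0.076, 3.14, -0.0]
force: [0.2, -0.4, 1.6]
opening: 35.5
grip_force: 61.8
```

```bash
python3 st.py 2
```

```text
rack xy 1.2 32.96 z 133.65 yaw -2.78 Frack 0.65 -0.43 2.44 M [-0.035 -0.229  0.031] t 43.725
```

Emit:
{"fn": "step_arm", "kwargs": {
  "rows": "30 0 0 1 0;30 0 -0.1 2 0;30 0 -0.1 3 0;30 0 -0.1 4.5 0;30 0 -0.1 6 0;30 0 -0.1 7 0;30 0 -0.1 7 0;30 0 -0.1 7 0"
}}

```text
time_s: 44.72
tcp_pos: [539.2, 30.0, 126.4]
orientation: [-0.076, -3.14, 0.0]
force: [-0.2, -2.0, -1.2]
opening: 35.6
grip_force: 61.4
```

```bash
python3 st.py 3
```

```text
rack xy 0.97 32.96 z 126.36 yaw -2.78 Frack 0.97 -1.62 -2.02 M [-0.229 -0.208  0.004] t 44.825
```

All three slots are set. Withdraw and carry the block back to the mat.

Emit:
{"fn": "step_arm", "kwargs": {
  "rows": "30 0 0 -2 0;30 0 0 -5 0;30 0 0 -9 0;30 0 0 -14 0;30 0 0 -20 0;30 0 1 -28 0;30 0 2 -42 0;30 0 3 -58 0;30 10 45 -66 0;30 20 90 -66 0;30 28 140 -66 0;30 36 190 -66 0;30 43 240 -66 0;30 43 281 -66 0;30 43 281 -66 0;30 43 281 -66 0;30 43 281 -40 0;30 43 281 -10 0;30 43 281 10 0;30 43 281 18 0"
}}

```text
time_s: 47.32
tcp_pos: [510.0, 311.6, 108.0]
orientation: [-0.078, -3.14, 0.001]
force: [1.4, -0.2, -1.4]
opening: 35.4
grip_force: 61.5
```

```bash
python3 st.py 2; python3 -c "
from h import *
s=sensors.sense(); print(s['tcp_pos'])"
```

```text
rack xy -37.88 313.49 z 107.79 yaw -2.84 Frack 0.49 -0.25 -1.67 M [ 0.008 -0.015  0.005] t 47.375
[509.84406417 311.79806264 107.5958692 ]
```

Emit:
{"fn": "step_arm", "kwargs": {
  "rows": "30 0 0 4 0;30 0 0 8 0;30 0 0 10 0;30 0 0 11.5 0;30 0 0 11.5 0;30 0 0 11.5 0"
}}

```text
time_s: 48.12
tcp_pos: [510.0, 312.8, 97.2]
orientation: [0.076, 3.14, 0.0]
force: [0.5, -0.4, -0.5]
opening: 35.4
grip_force: 61.5
```

```bash
python3 st.py 2
```

```text
rack xy -37.83 314.61 z 97.19 yaw -2.78 Frack 0.76 0.24 -0.25 M [-0.004 -0.008  0.022] t 48.175
```

Emit:
{"fn": "step_arm", "kwargs": {
  "rows": "30 0 0 1 0;30 0 0 1.8 0;30 0 0 1.8 0"
}}

```text
time_s: 48.55
tcp_pos: [509.9, 312.7, 95.2]
orientation: [-0.076, -3.14, 0.0]
force: [-0.0, -1.1, -0.9]
opening: 35.4
grip_force: 61.5
```

```bash
python3 st.py 2
```

```text
rack xy -37.9 314.56 z 95.21 yaw -2.78 Frack -0.05 -0.69 -1.33 M [ 0.018 -0.019  0.013] t 48.6
```

Emit:
{"fn": "step_arm", "kwargs": {
  "rows": "30 0 0 0.4 0;30 0 0 0.8 0;30 0 0 0.8 0"
}}

```text
time_s: 48.98
tcp_pos: [510.0, 312.8, 94.7]
orientation: [0.076, 3.141, 0.0]
force: [-1.2, -0.4, 2.3]
opening: 35.2
grip_force: 61.8
```

```bash
python3 st.py 2
```

```text
rack xy -37.82 314.59 z 94.71 yaw -2.78 Frack -1.08 -0.8 2.88 M [-0.194  0.193 -0.022] t 49.025
```

Foot on the mat (+4 N). Release, then rise.

Emit:
{"fn": "step_arm", "kwargs": {
  "rows": "45 0 0 0 0;60 0 0 0 0;85 0 0 0 0;85 0 0 0 0;85 0 0 0 0;85 0 0 -10 0;85 0 0 -40 0;85 0 0 -90 0;85 0 0 -150 0;85 40 0 -190 0;85 75 0 -190 0;85 75 0 -190 0;85 75 0 -190 0"
}}

```text
time_s: 50.65
tcp_pos: [435.4, 316.4, 284.9]
orientation: [0.076, 3.14, 0.0]
force: [-0.2, 0.3, 0.1]
opening: 85.1
grip_force: 0.0
```

```bash
python3 st.py 2; python3 shot.py w9
python3 - <<'E'
from h import *
t=optics.read_camera("top"); s=optics.read_camera("side"); w=np.load("pics/w9.npy")
o=np.zeros((600,800,3),np.uint8)
o[:300,:400]=cv2.resize(t[100:260,110:340],(400,300)); o[:300,400:]=cv2.resize(s[180:345,190:330],(400,300)); o[300:,:400]=cv2.resize(w,(400,300))
save("pics/final.png",o)
E
```

```text
rack xy -112.42 315.61 z 284.71 yaw -2.79 Frack -0.03 0.29 0.06 M [ 0.007  0.004 -0.   ] t 50.7
[435.57445346 316.31904106 284.51274191] [ 7.66027318e-02  3.14062356e+00 -1.42736426e-04] [0.16115928 0.31153591 0.05133434] 50.7
```

View pics/final.png

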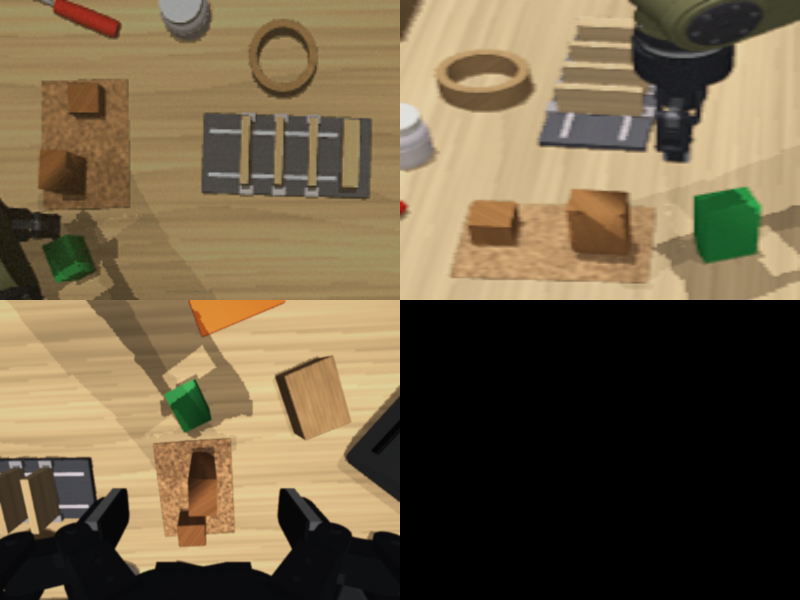

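The block stands upright on the mat at (62,172) of the top crop. The offcut (86,98), tape core, jar and green block are where they were, and the three dividers are evenly spaced at x = 245, 279 and 312. Handing in.

```bash
python3 -c "
from h import *
print(order.finish_job())"
```

```text
the job is handed in; nothing more can be done
None
```

I set the three slots in order, stood the block back on its mat and handed the job in at about 51 s of the 69 s; by contact readings slots 1 and 2 are about 36.0–36.3 mm and slot 3 was not measured on its own, I had to nudge divider 1 back from the slot 2 side and re-set slot 1 (first set about 0.5–0.7 mm wide), and I estimate a peak bearing force near 20 N.

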